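# Load a refill cartridge into the mosquito repellent unit and switch it on

### The job

Slide the flat blue refill cartridge, yellow tab last and striped side up, into the orange slot at the front of the white mosquito repellent unit until it is fully home against the stop, without forcing it. Only then flip the unit's red toggle switch on, away from the slot side. Leave the pill dispenser, cup, tablet box and key ring holder where they stand.

Things in the scene. Friction and masses are not known exactly. Their poses are not given: they have to be found in the camera images.
- cartridge: Flat blue refill cartridge lying on the table, plain rigid block 90 long (x) x 44 wide (y) x 10 thick (z) mm, about 45 g. Origin: centre of its underside; z up. +x points to the leading (nose) end; the last 22 mm at the -x end is the yellow tab, as wide as the rest: grip it there across the width. Four pale stripes on top.
- nose (a point): Centre of the cartridge's leading end face, 45 mm along +x and 5 mm up from the cartridge's origin.
- unit: White mosquito repellent unit, fixed to the table: 100 deep (x) x 110 wide (y) x 60 high (z) mm, origin centre of its underside, z up. Its slot faces its own -x: the cartridge goes in level, along the unit's +x. The slot is in an orange cradle, 58 mm wide, that stands 12 mm out of a window 76 mm wide, 18 to 42 mm above the table, in the front.
- slot_mouth (a point): Middle of the window in the slot's mouth plane (12 mm before the unit's front face; the cradle stands out that far), 30 mm above the table = slot mid height; axes as the unit's. It does not follow the cradle: that stands unreported up to 9 mm to either side (y) of this point; see it or feel for it. About 4 N moves the cradle sideways; it stays where left.
- slot_floor (a point): The slot in the cradle is 46 mm wide x 12 mm high (2 mm over the cartridge each way), floor 24 mm above the table, with a 2 mm 45 degree lead-in round its mouth: the cartridge enters if within about 2.5 mm of it sideways; else its nose butts on the cradle's rim at the mouth plane. This point: middle of the window at the height of the slot floor, mouth plane.
- slot_stop (a point): Point 80 mm inside slot_mouth along x, in the plane of the slot's rigid stop (no spring or catch): the nose is here, but for the cradle's y offset, when fully home. Then 10 mm of tab stand out, too little to hold: let go while about 40 mm stand out, push the tab's end face in, for example with closed fingers.
- toggle_pivot (a point): Pivot of the red toggle on the unit's top: 22 mm behind the unit's middle (its +x), 64 mm above the table, on a flat grey plinth (30 x 34 mm, top 64 mm above the table). The toggle is a rod 8 mm thick with an 11 mm ball, ball centre 26 mm from the pivot.
- toggle (a joint): Toggle angle, rad: 0 = off, leaning 0.45 rad from upright towards the unit's -x (front); grows as it is pushed towards the unit's +x (back); 0.9 = on, leaning 0.45 rad back, at its end stop. It stays where it is left; about 1 to 2 N at the ball moves it.
- dispenser: Bystander: round white and blue pill dispenser, 116 mm across, 45 mm high with its knob; origin centre of underside.
- cup: Bystander: white ceramic mug, 74 mm across, 85 mm high, handle towards its own +y; origin centre of underside.
- tablet_box: Bystander: closed green tablet box, 102 x 68 x 34 mm; origin centre of underside.
- key_holder: Bystander: steel key ring stand, 84 mm round foot, 115 mm high, with two keys; origin centre of underside.
There are look-alikes about, which are no part of the job. Leave any purple look-alike of the unit alone. Several things look just like the cartridge: the one meant starts nearest to the robot's base.

How it is judged:
By the outcome, as a careful person would: the job done as asked, in the order asked, and still so for the second after the job is handed in, with the robot touching nothing.
It also fails if it takes over 61 s, if anything falls off the work surface, if the arm or the gripper's body presses on something with over 40 N, if the wrist force passes 120 N, or if a joint passes its speed limit or range.

### The arm

A 6-joint arm with a two-finger parallel gripper is mounted at the origin on the work surface. World frame = base frame: x ahead of the robot, y to its left, z up, the work surface at z = 0. Lengths are in m, angles in rad, forces in N, time in s.
With the tool pointing down it reaches from about 0.35 to 0.925 m from the base axis. Payload 6.4 kg.
Tool frame: the origin (TCP) lies midway between the tips of the shut fingers; the grasp point (between the pads) lies 19 mm behind it (env.grasp_offset is the distance from the TCP to the grasp point, in m); z points along the fingers, y is the line along which they close (so a half turn about z gives the same grasp; the last joint's range is limited). The gripper opens to 94 mm and grips with 3 to 60 N. Pads are 16 mm wide; open, the fingers measure 119 mm over their backs; the gripper's body (75 mm by 177 mm) begins 78 mm behind the grasp point.
Start: joints at [0.959, 0.245, 1.558, -0, 1.339, -0.174], TCP at [0.276, 0.589, 0.205] pointing down, gripper open.
Joint ranges: [-3.13, 3.13], [-1.02, 2.26], [0.13, 2.54], [-0.95, 4.09], [0.21, 2.88], [-2.74, 2.74]. Speed limits (rad/s): [2.57, 2.57, 3.14, 3.14, 3.14, 3.14].

### API

Orientations are given as a rotation vector (axis times angle).
In Python, from rig import env gives the robot as it stands. The module is installed in compiled form; this text tells all that it offers.
- The arm moves only by the tool jog_arm, never from a script. Its argument "steps" is a list of rows, each a list of 5 numbers: the opening, from -1 (shut) to 1 (fully open), then the shift along the tool's x, y, z in cm, then the turn about the tool's z in rad. In form: [[gripper, tx, ty, tz, twist], ...]. A call has 1 to 8 rows; each row shifts and turns the commanded pose from where the row before left it, along the tool's axes as they then stand; what a row does not reach is not made up. A row lasts 1/8 s, in which the tool goes at most 62.5 mm and 10.7 degrees, less where a joint would pass 70% of its speed; a pose out of reach is approached as far as the arm can. A call with a gripper value outside its range is refused whole. The fingers move at their own pace and stop on an object; the grip force is fixed at half the most. Time passes only in rows, so rows that do not move let the fingers close. It gives the time, the measured TCP pose, the force, the opening and the grip force at its end, in the units of the state.
- env.state(): the state, without advancing time (a new reading comes with each control period).
- env.snapshot(name): name is "scene" or "top"; returns the picture (420x560x3 uint8, red, green, blue); there is no depth.
- env.calibration(name): a dict with "fx", "fy", "cx", "cy" (pixels), "origin" and "attitude" of the camera in the world. Camera axes: x right, y down, z forward; pixel columns grow to the right and rows downward; lengths in m; the calibration is good to about 2 mm. A picture is of the moment at which its call begins. calibration takes no time and is no camera call.
- env.close_job(): hands the job in; it is judged then, once.
The state is a dict: "clock": time; "joint_pos": joint angles; "joint_velocities": joint speeds; "effort": joint torques, N m; "tool_pos": TCP position; "tool_rot": TCP orientation; "force": force on the tool from outside, world axes, zero at the start; "ft_torque": the same for the moment, N m; "opening": opening from 0.0 (shut) to 1.0 (fully open); "finger_force": force on a finger pad.
Only numpy, scipy, OpenCV 4.12 (cv2) and the standard library are available. Lean on these libraries where they do the work, as an engineer would, in place of code of your own. Each camera call takes 0.05 s, during which the arm holds its last target. There are 200 camera calls.

## Working session

There is one attempt and no reset: what is moved stays moved. The work goes in short steps, Python scripts to look and compute and a tool call to move; the robot and the scene stay as the last step left them, time stands still between calls to the robot, and variables do not carry over. Pictures are saved under pics/ and viewed, at most 10 in all, crops included, and the job is handed in when it is done.

Besides the shell and the picture viewer there is one more tool, called after "Call:" by a JSON object that holds its "name" and its "arguments". jog_arm: Moves the arm, as the interface text tells. Its arguments: {"type":"object","properties":{"steps":{"type":"array","items":{"type":"array","items":{"type":"number"}}}},"required":["steps"]}

```bash
mkdir -p pics; python3 - <<'E'
from rig import env
import cv2, numpy as np
for n in ("scene","top"):
    im=env.snapshot(n); cv2.imwrite(f"pics/{n}0.png",im[:,:,::-1])
    print(n,env.calibration(n))
s=env.state(); print(s, env.grasp_offset)
a=cv2.imread("pics/scene0.png");b=cv2.imread("pics/top0.png")
E
```

```text
scene {'fx': 466.01088718910523, 'fy': 466.01088718910523, 'cx': 278.0479252968555, 'cy': 211.25247966192183, 'origin': array([1.31812057, 0.12667814, 0.76331913]), 'attitude': array([-1.58011214, -1.8708289 ,  0.85530095])}
top {'fx': 491.1508608479799, 'fy': 491.1508608479799, 'cx': 269.9946052166473, 'cy': 216.0959075904091, 'origin': array([0.36057279, 0.011394  , 1.51303445]), 'attitude': array([-2.17484364,  2.15722527, -0.13587969])}
{'clock': 0.1, 'joint_pos': array([ 9.58873129e-01,  2.45722397e-01,  1.55887613e+00,  1.49355518e-05,
        1.33869438e+00, -1.74092143e-01]), 'joint_velocities': array([-3.34315471e-04, -3.40891476e-03, -1.92685365e-03, -7.69715318e-04,
        8.61207512e-05,  1.52290878e-03]), 'effort': array([-4.04895827e-04, -4.16915059e+01, -3.15525448e+01,  6.86749024e-02,
        3.09871486e-02, -3.95758298e-05]), 'tool_pos': array([0.27525964, 0.5882508 , 0.20447811]), 'tool_rot': array([-6.82124076e-01, -3.06596313e+00,  2.45787561e-03]), 'force': array([-0.09569082, -0.1839187 , -0.37268805]), 'ft_torque': array([ 0.01062594, -0.02339443,  0.01688158]), 'finger_force': 0.0, 'opening': 0.9997094400701728} 0.0188
```

View pics/top0.png

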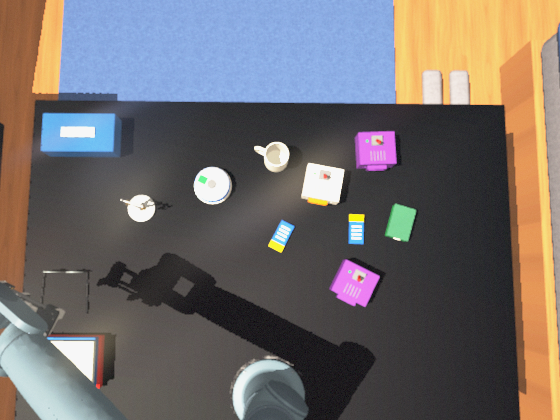

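View pics/scene0.png

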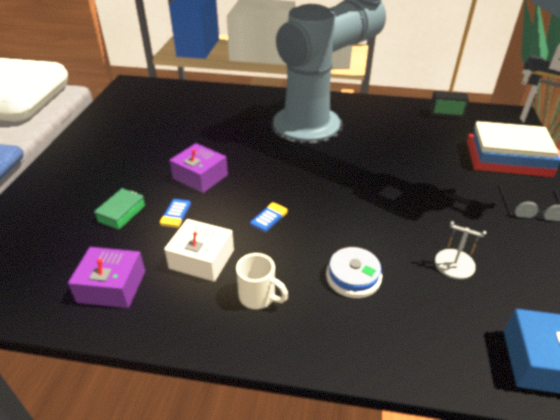

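The top view shows two candidates that look alike: A at (281,236) and B at (356,229). The base is at about (268,390), so A is nearest. The white unit is at (323,184), with its orange cradle at (317,202). The purple units at (376,150) and (355,283) are decoys. I'll check A and the unit in a close crop.

```bash
cat > h.py <<'E'
from rig import env
import cv2, numpy as np
from scipy.spatial.transform import Rotation as R
def ray(cam,px):
    c=env.calibration(cam); px=np.atleast_2d(px).astype(float)
    d=np.c_[(px[:,0]-c['cx'])/c['fx'],(px[:,1]-c['cy'])/c['fy'],np.ones(len(px))]
    return c['origin'],R.from_rotvec(c['attitude']).apply(d)
def onz(cam,px,z):
    o,d=ray(cam,px); return o+d*((z-o[2])/d[:,2])[:,None]
def proj(cam,p):
    c=env.calibration(cam); q=R.from_rotvec(c['attitude']).inv().apply(np.atleast_2d(p)-c['origin'])
    return np.c_[c['fx']*q[:,0]/q[:,2]+c['cx'],c['fy']*q[:,1]/q[:,2]+c['cy']]
def img(cam,n=6):
    return np.mean([env.snapshot(cam) for _ in range(n)],0).astype(np.uint8)
E
python3 - <<'E'
from h import *
t=cv2.imread("pics/top0.png"); s=cv2.imread("pics/scene0.png")
a=cv2.resize(t[150:262,260:372],(400,400),interpolation=cv2.INTER_CUBIC)
b=cv2.resize(s[190:290,150:300],(600,400)[::1],interpolation=cv2.INTER_CUBIC)[:, :400]
cv2.imwrite("pics/crop1.png",np.hstack([a,b]))
hsv=cv2.cvtColor(t,cv2.COLOR_BGR2HSV)
def blob(m,z,x0,x1,y0,y1):
    k=np.zeros(m.shape,np.uint8); k[y0:y1,x0:x1]=m[y0:y1,x0:x1]
    p=np.argwhere(k)[:,::-1]; w=onz('top',p,z)[:,:2]
    r=cv2.minAreaRect((w*1e3).astype(np.float32)); print(len(p),p.mean(0),w.mean(0),r)
H,S,V=cv2.split(hsv)
blue=(H>95)&(H<120)&(S>100)&(V>60); yel=(H>20)&(H<35)&(S>120)&(V>80); org=(H>8)&(H<=20)&(S>120)&(V>80)
box=(262,300,212,258)
fg=(V>70)
blob(fg,.01,*box);blob(blue,.01,*box);blob(yel,.01,*box)
print('unit');blob((V>120)&(S<60),.06,298,350,155,212);blob(org,.035,298,350,190,215)
E
```

```text
1666 [279.8637455  234.40756303] [ 0.47950894 -0.03277942] ((479.4527587890625, -35.002647399902344), (138.4576873779297, 114.16358947753906), 0.5036998987197876)
198 [283.32828283 231.67676768] [ 0.48790743 -0.04337936] ((487.8309631347656, -42.09507751464844), (47.958770751953125, 67.64393615722656), 63.70290756225586)
119 [275.79831933 246.20168067] [ 0.44310664 -0.02051719] ((443.41217041015625, -20.218563079833984), (47.89043045043945, 23.25798225402832), 63.90861511230469)
unit
1374 [322.23726346 182.54002911] [ 0.63283273 -0.1578751 ] ((631.8526000976562, -153.04307556152344), (126.51883697509766, 114.35784149169922), 79.72277069091797)
28 [316.67857143 203.28571429] [ 0.57323142 -0.14354977] ((574.754638671875, -144.311767578125), (61.692325592041016, 11.0187406539917), 84.74563598632812)
```

View pics/crop1.png

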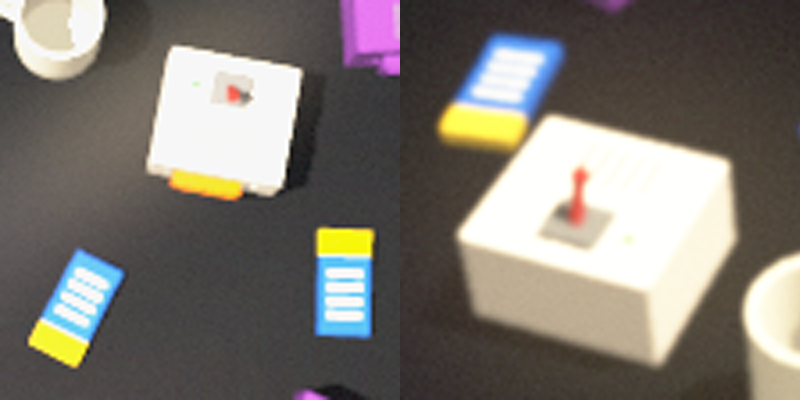

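The crop shows A (yellow tab at the lower left, nose pointing up and right, stripes up) and B clearly. A is nearest to the base, so it's the target. Next I'll fit the unit and cradle with a small model.

```bash
cat >> h.py <<'E'
from scipy.optimize import minimize
def place(p,x,y,yaw):
    c,s=np.cos(yaw),np.sin(yaw); p=np.atleast_2d(p)
    return np.c_[x+c*p[:,0]-s*p[:,1], y+s*p[:,0]+c*p[:,1], p[:,2]]
def box(x0,x1,y0,y1,z0,z1): return np.array([[x,y,z] for x in(x0,x1) for y in(y0,y1) for z in(z0,z1)],float)
def soft(cam,pts,roi,k=8):
    x0,x1,y0,y1=roi; m=np.zeros(((y1-y0)*k,(x1-x0)*k),np.uint8)
    q=(proj(cam,pts)-[x0-.5,y0-.5])*k
    cv2.fillConvexPoly(m,np.round(cv2.convexHull(q.astype(np.float32))*16).astype(np.int32),255,shift=4)
    return cv2.GaussianBlur(cv2.resize(m,(x1-x0,y1-y0),interpolation=cv2.INTER_AREA)/255.,(0,0),.6)
E
cat > fit.py <<'E'
from h import *
T=img('top').astype(float); S=img('scene').astype(float)
cv2.imwrite('pics/topavg.png',T[:,:,::-1]); 
# unit: white-ness = min channel, normalised
def cost(p,full=False):
    tot=0
    for cam,I,roi in(('top',T,(295,352,156,215)),('scene',S,(158,242,215,282))):
        x0,x1,y0,y1=roi; w=np.clip(I[y0:y1,x0:x1].min(2)/130,0,1)
        if cam=='top': w=np.maximum(w,(I[y0:y1,x0:x1,0]>150))
        m=soft(cam,place(box(-.05,.05,-.055,.055,0,.06),*p),roi)
        if cam=='top': m=np.maximum(m,soft(cam,place(box(-.062,-.05,-.029,.029,.02,.04),*p),roi))
        ok=np.ones_like(m)
        q=proj(cam,place([.022,0,.075],*p))[0]-[x0,y0]
        cv2.circle(ok,tuple(int(v) for v in q),11,0,-1)
        tot+=(np.abs(w-m)*ok).sum()
    return tot
b=min((minimize(cost,[.635+dx,-.154,a],method='Nelder-Mead',options=dict(initial_simplex=[[.635+dx,-.154,a],[.645+dx,-.154,a],[.635+dx,-.144,a],[.635+dx,-.154,a+.08]])) for dx in(0,-.01) for a in(-.18,-.1)),key=lambda r:r.fun)
u=b.x; print('unit',u,np.degrees(u[2]),b.fun)
# orange cradle in unit frame, top view
p=np.argwhere((T[:,:,0]-T[:,:,2]>70)&(T[:,:,1]<T[:,:,0]*.85))[:,::-1]
p=p[(p[:,0]>298)&(p[:,0]<340)&(p[:,1]>192)&(p[:,1]<215)]
w=onz('top',p,.038)[:,:2]-u[:2]; c,s=np.cos(u[2]),np.sin(u[2])
l=np.c_[c*w[:,0]+s*w[:,1],-s*w[:,0]+c*w[:,1]]*1e3
print('orange n',len(p),'x',l[:,0].min(),l[:,0].max(),'y',l[:,1].min(),l[:,1].max(),l.mean(0))
def oc(v):
    roi=(298,340,192,216);x0,x1,y0,y1=roi; I=T[y0:y1,x0:x1]
    o=np.clip((I[:,:,0]-I[:,:,2])/150,0,1)
    return np.abs(o-soft('top',place(box(-.062,-.0505,v[0]-.029,v[0]+.029,.018+v[1],.042),*u),roi)).sum()
print('cradle',[(y,round(oc([y/1e3,.006]),2)) for y in range(-10,11)])
# cartridge
roi=(262,300,215,258);x0,x1,y0,y1=roi;I=T[y0:y1,x0:x1]; m0=np.clip((I.max(2)-55)/110,0,1)
f=lambda v:np.abs(m0-soft('top',place(box(-.045,.045,-.022,.022,0,.01),*v),roi)).sum()
r=minimize(f,[.4725,-.035,-.46],method='Nelder-Mead',options=dict(initial_simplex=[[.4725,-.035,-.46],[.48,-.035,-.46],[.4725,-.028,-.46],[.4725,-.035,-.4]]))
print('cart',r.x,np.degrees(r.x[2]),r.fun)
st=env.state();M=R.from_rotvec(st['tool_rot']).as_matrix();print(M.round(4),st['tool_pos'],st['clock'])
E
python3 fit.py
```

```text
unit [ 0.6343448  -0.15821113 -0.18641321] -10.680690103351068 2499.6476711973514
orange n 38 x -66.33331926020976 -53.28470973857819 y -27.859197873672795 34.575513889630535 [-62.48956907   2.29640193]
cradle [(-10, np.float64(89.6)), (-9, np.float64(87.01)), (-8, np.float64(84.19)), (-7, np.float64(81.44)), (-6, np.float64(78.46)), (-5, np.float64(75.76)), (-4, np.float64(73.3)), (-3, np.float64(70.21)), (-2, np.float64(67.52)), (-1, np.float64(65.37)), (0, np.float64(62.95)), (1, np.float64(61.6)), (2, np.float64(60.41)), (3, np.float64(60.5)), (4, np.float64(59.95)), (5, np.float64(60.76)), (6, np.float64(62.05)), (7, np.float64(64.21)), (8, np.float64(67.05)), (9, np.float64(69.1)), (10, np.float64(71.81))]
cart [ 0.47765213 -0.0352692  -0.48143469] -27.584176133193996 309.9757270668818
[[-0.9057  0.4239  0.    ]
 [ 0.4239  0.9057  0.    ]
 [-0.      0.     -1.    ]] [0.27556258 0.58870434 0.20548874] 0.7[ WARN:0@7.818] global loadsave.cpp:1063 imwrite_ Unsupported depth image for selected encoder is fallbacked to CV_8U.
```

```bash
python3 - <<'E'
import cv2,numpy as np
t=cv2.imread('pics/topavg.png');s=cv2.imread('pics/scene0.png')
np.set_printoptions(linewidth=200)
print(t[184,295:352:2].tolist()); print(t[205:211,312:322:3].tolist()); print(t[215,262:300:3].tolist()); print(t[236,262:300:2].tolist());print(s[240,155:245:4].tolist())
E
```

```text
[[98, 109, 119], [98, 109, 119], [97, 109, 118], [97, 110, 119], [187, 214, 227], [247, 247, 247], [247, 247, 247], [247, 247, 247], [247, 247, 247], [247, 247, 247], [247, 247, 247], [247, 247, 247], [247, 247, 247], [247, 247, 247], [247, 247, 247], [247, 247, 247], [247, 247, 247], [247, 247, 247], [247, 247, 247], [247, 247, 247], [247, 247, 247], [247, 247, 247], [247, 247, 247], [245, 247, 247], [41, 43, 47], [40, 41, 44], [38, 39, 39], [51, 49, 52], [62, 61, 63]]
[[[74, 74, 80], [71, 73, 78], [69, 70, 75], [65, 98, 160]], [[73, 74, 79], [71, 72, 77], [69, 69, 73], [68, 68, 72]], [[71, 73, 77], [69, 70, 74], [69, 69, 73], [69, 69, 72]], [[70, 72, 76], [69, 71, 74], [69, 70, 73], [65, 66, 69]], [[70, 71, 75], [68, 70, 73], [67, 68, 70], [67, 68, 70]], [[70, 72, 74], [68, 70, 72], [68, 70, 71], [66, 66, 68]]]
[[92, 92, 98], [90, 92, 98], [90, 91, 98], [89, 90, 97], [87, 88, 95], [87, 89, 96], [85, 87, 93], [83, 85, 91], [83, 85, 91], [82, 83, 88], [77, 80, 84], [77, 77, 83], [74, 76, 80]]
[[78, 79, 83], [76, 77, 80], [75, 76, 80], [75, 76, 79], [74, 75, 79], [166, 114, 86], [247, 207, 107], [247, 247, 247], [247, 247, 246], [247, 215, 128], [247, 242, 227], [247, 247, 247], [247, 246, 245], [247, 192, 97], [55, 55, 56], [68, 68, 71], [69, 68, 70], [69, 69, 70], [69, 69, 71]]
[[51, 57, 65], [56, 63, 69], [59, 64, 73], [56, 66, 74], [234, 251, 254], [254, 255, 255], [254, 255, 255], [254, 255, 255], [253, 255, 255], [168, 194, 216], [133, 160, 247], [252, 255, 255], [254, 255, 255], [254, 255, 255], [254, 255, 255], [254, 255, 255], [254, 255, 255], [254, 255, 255], [230, 249, 253], [216, 241, 250], [63, 74, 85], [58, 70, 81], [59, 71, 77]]
```

```bash
sed -i "s#np.clip(I\[y0:y1,x0:x1\].min(2)/130,0,1)#np.clip((I[y0:y1,x0:x1].max(2)-125)/100,0,1)#; s#(I.max(2)-55)/110#(I.max(2)-95)/130#; s#(I\[:,:,0\]-I\[:,:,2\])/150#(I[:,:,0]-I[:,:,2]-25)/150#; s#roi=(298,340,192,216)#roi=(298,340,196,212)#; s#^S=#S=#" fit.py
sed -i "s#cv2.imwrite('pics/topavg.png',T\[:,:,::-1\]); ##" fit.py; python3 fit.py
```

```text
unit [ 0.62996597 -0.15973697 -0.17776214] -10.185020483346442 817.3448244436948
orange n 38 x -62.088617993452786 -49.47418732508016 y -25.06889367379845 37.33510795941031 [-58.4273555    5.11300719]
cradle [(-10, np.float64(91.65)), (-9, np.float64(88.75)), (-8, np.float64(86.32)), (-7, np.float64(83.7)), (-6, np.float64(80.8)), (-5, np.float64(78.55)), (-4, np.float64(75.39)), (-3, np.float64(73.49)), (-2, np.float64(71.09)), (-1, np.float64(68.7)), (0, np.float64(66.41)), (1, np.float64(63.94)), (2, np.float64(62.09)), (3, np.float64(59.8)), (4, np.float64(57.84)), (5, np.float64(57.14)), (6, np.float64(56.7)), (7, np.float64(56.63)), (8, np.float64(57.99)), (9, np.float64(59.62)), (10, np.float64(62.12))]
cart [ 0.4755932  -0.03572307 -0.45935525] -26.31911700223603 49.520137650207644
[[-9.057e-01  4.239e-01  0.000e+00]
 [ 4.239e-01  9.057e-01  1.000e-04]
 [ 0.000e+00  1.000e-04 -1.000e+00]] [0.27555285 0.58873697 0.20546878] 1.3
```

```bash
cat > fit2.py <<'E'
from h import *
T=img('top').astype(float); S=img('scene').astype(float)
D=[]
def w_of(I,roi): x0,x1,y0,y1=roi; return np.clip((I[y0:y1,x0:x1].max(2)-125)/90,0,1)
C={'top':(T,(295,352,156,215)),'scene':(S,(158,235,216,282))}
def one(cam,p):
    I,roi=C[cam]; w=w_of(I,roi); m=soft(cam,place(box(-.05,.05,-.055,.055,0,.06),*p),roi)
    if cam=='top': m=np.maximum(m,soft(cam,place(box(-.062,-.05,-.029,.029,.02,.04),*p),roi))
    ok=np.ones_like(m); q=proj(cam,place([.022,0,.075],*p))[0]-[roi[0],roi[2]]
    cv2.circle(ok,tuple(int(v) for v in q),9,0,-1)
    return np.abs(w-m)*ok,w,m
for cams in(('top',),('scene',),('top','scene')):
    f=lambda p:sum(one(c,p)[0].sum() for c in cams)
    b=minimize(f,[.635,-.157,-.18],method='Nelder-Mead',options=dict(initial_simplex=[[.635,-.157,-.18],[.645,-.157,-.18],[.635,-.147,-.18],[.635,-.157,-.1]]))
    print(cams,b.x.round(4),np.degrees(b.x[2]).round(2),[one(c,b.x)[0].sum().round(1) for c in C])
    if len(cams)<2: D.append(cv2.resize(np.hstack(one(cams[0],b.x)),(800,270)))
cv2.imwrite('pics/fit2.png',(np.vstack(D)*255).astype(np.uint8))
E
python3 fit2.py
```

```text
('top',) [ 0.6351 -0.1598 -0.1736] -9.95 [np.float64(86.6), np.float64(683.3)]
('scene',) [ 0.6288 -0.1605 -0.1842] -10.56 [np.float64(197.5), np.float64(490.3)]
('top', 'scene') [ 0.6311 -0.1594 -0.1671] -9.57 [np.float64(138.5), np.float64(527.7)]
```

View pics/fit2.png

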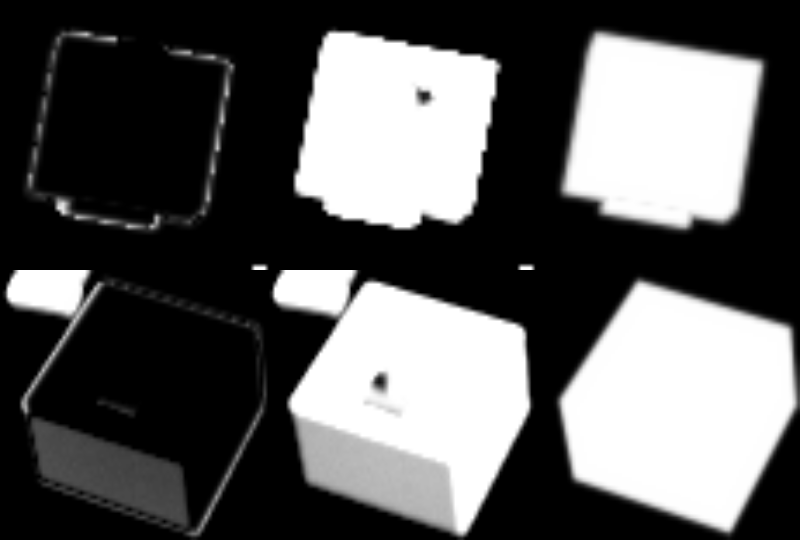

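The fit is good. The unit is at about (0.635, -0.160) with yaw about -10°, and the cradle sits roughly 6 mm to +y. The cartridge is at (0.4756, -0.0357) with yaw -26.3°. Next I'll move above the tab.

Call:
{"name": "jog_arm", "arguments": {"steps": [[1,-3.8,-4.4,0.5,0.022],[1,-3.8,-4.4,0.5,0],[1,-3.8,-4.4,0.5,0],[1,-3.8,-4.4,0.5,0],[1,-3.8,-4.4,0.5,0],[1,-3.8,-4.4,0.5,0],[1,-3.8,-4.4,0.5,0],[1,-3.8,-4.4,0.5,0]]}}

```text
clock: 2.9
tool_pos: [0.3933, 0.137, 0.1657]
tool_rot: [0.715, 3.058, 0.001]
force: [1.2, -0.0, -0.9]
opening: 1.0
finger_force: 0.0
```

```bash
cat >> h.py <<'E'
def go(x,y,z,head):
    """tool-frame shift (cm) and twist to reach TCP x,y,z with 'forward' (-tool x) heading head; shift in present axes"""
    s=env.state(); M=R.from_rotvec(s['tool_rot']).as_matrix()
    d=M.T@(np.array([x,y,z])-s['tool_pos'])*100
    f=-M[:,0]; now=np.arctan2(f[1],f[0])
    print('clock',s['clock'],'pos',s['tool_pos'].round(4),'head',now.round(4),'F',s['force'].round(1),'op',round(s['opening'],3),'dz',M[:,2].round(3))
    print('shift cm',d.round(2),'twist',round(now-head,4))
E
python3 -c "
from h import *
go(.4451,-.0206,.1,-.459)"
```

```text
clock 2.9 pos [0.3933 0.137  0.1657] head -0.4595 F [ 1.2 -0.  -0.9] op 1.0 dz [ 0.001  0.    -1.   ]
shift cm [-11.62 -11.83   6.58] twist -0.0005
```

Call:
{"name": "jog_arm", "arguments": {"steps": [[1,-3.7,-3.75,2,0],[1,-3.7,-3.75,2,0],[1,-3.7,-3.75,2,0],[1,-0.5,-0.6,0.5,0],[1,0,0,0,0]]}}

```text
clock: 3.52
tool_pos: [0.4441, -0.019, 0.1003]
tool_rot: [-0.717, -3.058, -0.001]
force: [-0.2, 0.6, 0.1]
opening: 1.002
finger_force: 0.0
```

```bash
python3 -c "
from h import *
go(.4451,-.0206,.004,-.459)
cv2.imwrite('pics/a.png',cv2.resize(np.hstack([img('top',1)[190:290,230:330],img('scene',1)[160:260,220:320]])[:,:,::-1],(800,400),interpolation=cv2.INTER_CUBIC))"
```

```text
clock 3.525 pos [ 0.4441 -0.019   0.1003] head -0.4609 F [-0.2  0.6  0.1] op 1.002 dz [-0.001  0.001 -1.   ]
shift cm [-0.17 -0.1   9.63] twist -0.0019
```

View pics/a.png

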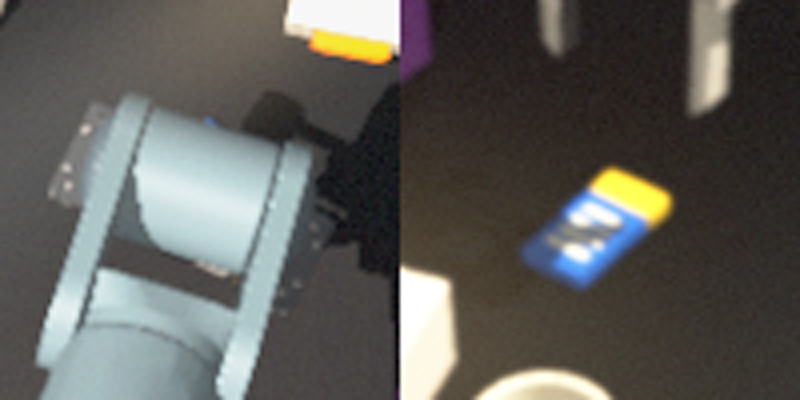

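The fingers straddle the yellow tab, so I'll descend and grip.

Call:
{"name": "jog_arm", "arguments": {"steps": [[1,-0.17,-0.1,4,0],[1,0,0,4,0],[1,0,0,1.4,0],[1,0,0,0.2,0],[-1,0,0,0,0],[-1,0,0,0,0],[-1,0,0,0,0],[-1,0,0,0,0]]}}

```text
clock: 4.62
tool_pos: [0.4458, -0.0208, 0.0048]
tool_rot: [0.716, 3.058, -0.0]
force: [-0.4, 1.0, 0.5]
opening: 0.615
finger_force: 0.0
```

```bash
python3 -c "
from h import *
go(.4451,-.0206,.034,-.459); print(env.state()['finger_force'])"
```

```text
clock 4.625 pos [ 0.4458 -0.0208  0.0048] head -0.4599 F [-0.4  1.   0.5] op 0.615 dz [ 0.001 -0.    -1.   ]
shift cm [ 0.06 -0.02 -2.92] twist -0.0009
0.0
```

Call:
{"name": "jog_arm", "arguments": {"steps": [[-1,0,0,0,0],[-1,0,0,0,0],[-1,0,0,0,0],[-1,0,0,0,0],[-1,0,0,0,0]]}}

```text
clock: 5.25
tool_pos: [0.4455, -0.0206, 0.0045]
tool_rot: [-0.716, -3.059, 0.0]
force: [-1.2, -0.0, 0.9]
opening: 0.461
finger_force: 30.0
```

Gripped at 30 N. Next I'll lift it and turn to the unit's heading.

Call:
{"name": "jog_arm", "arguments": {"steps": [[-1,0,0,-1.5,0],[-1,0,0,-1.5,-0.1],[-1,0,0,0,-0.1],[-1,0,0,0,-0.086],[-1,0,0,0,0]]}}

```text
clock: 5.88
tool_pos: [0.4457, -0.0207, 0.0352]
tool_rot: [0.274, 3.129, -0.0]
force: [1.1, -0.0, -1.7]
opening: 0.461
finger_force: 30.0
```

```bash
python3 -c "
from h import *
p=place([-.166,.006,.0295],.635,-.1598,-.1736)[0];print(p)
go(*p,-.1736); print(env.state()['opening'],env.state()['finger_force'])"
```

```text
[ 0.47253147 -0.12521711  0.0295    ]
clock 5.875 pos [ 0.4457 -0.0207  0.0352] head -0.1748 F [ 1.1 -0.  -1.7] op 0.461 dz [ 0.001 -0.    -1.   ]
shift cm [-4.46 -9.83  0.57] twist -0.0012
0.461048773470918 29.99827355146408
```

Call:
{"name": "jog_arm", "arguments": {"steps": [[-1,0,-3.3,0.2,0],[-1,0,-3.3,0.2,0],[-1,-2.2,-3.2,0.17,0],[-1,-2.26,0,0,0],[-1,0,0,0,0],[-1,0,0,0,0]]}}

```text
clock: 6.62
tool_pos: [0.4716, -0.1242, 0.0285]
tool_rot: [-0.273, -3.129, -0.001]
force: [-0.4, -0.6, -0.6]
opening: 0.462
finger_force: 30.0
```

```bash
cat > see.py <<'E'
from h import *
go(.47253,-.12522,.0295,-.1736)
T=img('top',6); cv2.imwrite('pics/b_raw.png',T[:,:,::-1])
a=cv2.resize(T[170:245,285:360][:,:,::-1],(600,600),interpolation=cv2.INTER_CUBIC); cv2.imwrite('pics/b.png',a)
E
python3 see.py
```

```text
clock 6.625 pos [ 0.4716 -0.1242  0.0285] head -0.1738 F [-0.4 -0.6 -0.6] op 0.462 dz [-0.001  0.001 -1.   ]
shift cm [-0.11 -0.08 -0.1 ] twist -0.0002
```

View pics/b.png

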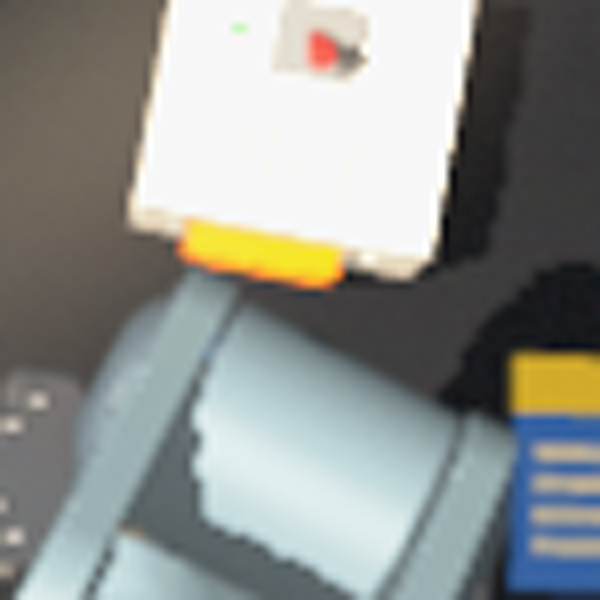

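The wrist hides the cartridge from the top camera, so I'll measure the cradle edges here and check the held cartridge against the unit in the scene camera.

```bash
cat > m.py <<'E'
from h import *
u=np.array([.6351,-.1598,-.1736])
T=cv2.imread('pics/b_raw.png')[:,:,::-1].astype(float)
o=np.clip((T[:,:,0]-T[:,:,2]-30)/100,0,1)
# edge-to-edge across cradle: sample rows along unit y at several unit x on top z=.040
for z in(.038,.042):
  for lx in(-.060,-.058,-.056,-.054):
    ys=np.arange(-.045,.05,.0005); P=proj('top',place(np.c_[np.full_like(ys,lx),ys,np.full_like(ys,z)],*u)).astype(np.float32)
    v=cv2.remap(o.astype(np.float32),P[:,:1],P[:,1:],cv2.INTER_LINEAR).ravel()
    i=np.where(v>.5)[0]; print(z,lx,ys[i[0]]*1e3,ys[i[-1]]*1e3,'mid',(ys[i[0]]+ys[i[-1]])*500)
# white top: left/right edges at several lx
W=np.clip((T.max(2)-140)/100,0,1).astype(np.float32)
for lx in(-.03,-.01,.01):
    ys=np.arange(-.07,.07,.0005); P=proj('top',place(np.c_[np.full_like(ys,lx),ys,np.full_like(ys,.06)],*u)).astype(np.float32)
    v=cv2.remap(W,P[:,:1],P[:,1:],cv2.INTER_LINEAR).ravel(); i=np.where(v>.5)[0]; print('top mid',lx,(ys[i[0]]+ys[i[-1]])*500,np.ptp(ys[i])*1e3)
S=img('scene',6); st=env.state(); M=R.from_rotvec(st['tool_rot']).as_matrix(); h=np.arctan2(-M[1,0],-M[0,0])
c=st['tool_pos']+[.034*np.cos(h),.034*np.sin(h),-.0045]
q=proj('scene',place(box(-.045,.045,-.022,.022,c[2],c[2]+.01),c[0],c[1],h))
q2=proj('scene',place(box(-.05,.05,-.055,.055,0,.06),*u))
x0,y0=160,170; k=8; a=cv2.resize(S[y0:y0+70,x0:x0+100][:,:,::-1],(800,560),interpolation=cv2.INTER_CUBIC)
for pts,col in((q,(0,255,0)),(q2,(255,0,255))):
    for p in pts: cv2.circle(a,tuple(int((v+.5-w)*k) for v,w in zip(p,(x0,y0))),3,col,-1)
cv2.imwrite('pics/c.png',a)
E
python3 m.py
```

```text
0.038 -0.06 -26.999999999999982 37.00000000000007 mid 5.000000000000046
0.038 -0.058 -26.499999999999982 37.00000000000007 mid 5.250000000000046
0.038 -0.056 -25.999999999999982 36.00000000000007 mid 5.000000000000046
0.038 -0.054 -25.999999999999982 36.00000000000007 mid 5.000000000000046
0.042 -0.06 -26.499999999999982 37.50000000000008 mid 5.500000000000046
0.042 -0.058 -25.999999999999982 37.00000000000007 mid 5.500000000000046
0.042 -0.056 -25.499999999999982 36.00000000000007 mid 5.250000000000046
0.042 -0.054 -25.499999999999982 36.00000000000007 mid 5.250000000000046
top mid -0.03 1.0000000000000564 113.0000000000001
top mid -0.01 0.500000000000056 114.0000000000001
top mid 0.01 -0.2499999999999447 115.5000000000001
```

View pics/c.png

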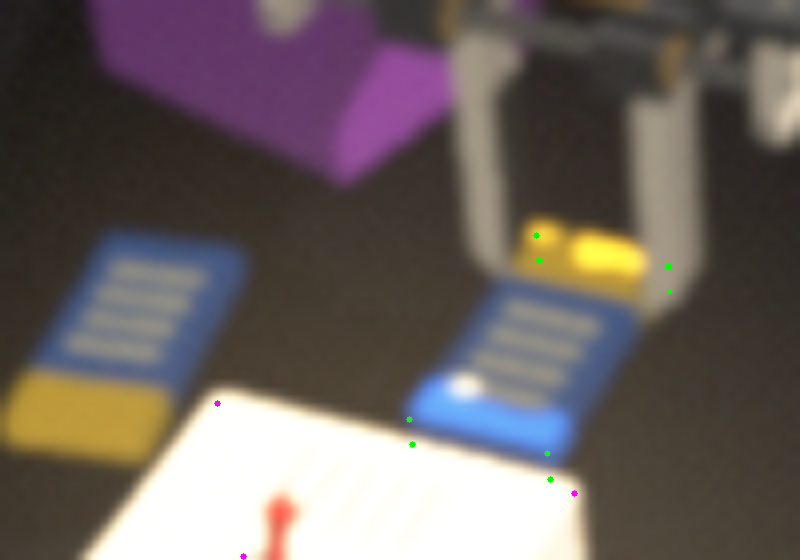

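Seen in the scene camera, the cartridge (nose near pixel (221,226)) agrees with the robot's pose to within about 1 mm. The cradle centre is about +5 mm. I'll correct sideways and approach the mouth.

Call:
{"name": "jog_arm", "arguments": {"steps": [[-1,0,-0.18,-0.1,-0.002],[-1,-0.8,0,0,0],[-1,-0.8,0,0,0],[-1,-0.4,0,0,0],[-1,0,0,0,0],[-1,0,0,0,0]]}}

```text
clock: 7.98
tool_pos: [0.4917, -0.1299, 0.0296]
tool_rot: [-0.269, -3.13, -0.0]
force: [0.1, 0.1, -1.1]
opening: 0.461
finger_force: 30.0
```

```bash
cat > w.py <<'E'
from h import *
import sys
s=env.state(); M=R.from_rotvec(s['tool_rot']).as_matrix(); u=(.635,-.1598,-.1736)
c,sn=np.cos(u[2]),np.sin(u[2]); d=s['tool_pos'][:2]-u[:2]; f=s['force']
print('local x,y',((c*d[0]+sn*d[1])*1e3).round(2),((-sn*d[0]+c*d[1])*1e3).round(2),'z',s['tool_pos'][2].round(4),'F local',(c*f[0]+sn*f[1]).round(1),(-sn*f[0]+c*f[1]).round(1),f[2].round(1),'head',np.arctan2(-M[1,0],-M[0,0]).round(4),'op',s['opening'],s['clock'])
E
python3 w.py
```

```text
local x,y -146.32 4.67 z 0.0296 F local 0.1 0.1 -1.1 head -0.1717 op 0.4614087463907434 7.975
```

Call:
{"name": "jog_arm", "arguments": {"steps": [[-1,-0.3,0.02,0,0.004],[-1,-0.3,0,0,0],[-1,-0.2,0,0,0],[-1,0,0,0,0]]}}

```text
clock: 8.48
tool_pos: [0.4999, -0.1313, 0.0298]
tool_rot: [0.276, 3.129, -0.0]
force: [0.7, 0.4, -0.2]
opening: 0.459
finger_force: 30.0
```

```bash
python3 w.py
```

```text
local x,y -137.94 4.74 z 0.0298 F local 0.6 0.6 -0.2 head -0.1758 op 0.45942712184835377 8.475
```

Call:
{"name": "jog_arm", "arguments": {"steps": [[-1,-0.2,0,0,0],[-1,-0.2,0,0,0],[-1,-0.2,0,0,0],[-1,0,0,0,0]]}}

```text
clock: 8.98
tool_pos: [0.5058, -0.1323, 0.0298]
tool_rot: [0.276, 3.129, -0.0]
force: [0.2, 0.5, 0.0]
opening: 0.463
finger_force: 30.0
```

```bash
python3 w.py
```

```text
local x,y -131.98 4.74 z 0.0298 F local 0.1 0.5 0.0 head -0.1757 op 0.46323600907996354 8.975
```

There is no contact force with the nose about 9 mm past the mouth plane, so it has entered the slot. I'll keep going and watch the force.

Call:
{"name": "jog_arm", "arguments": {"steps": [[-1,-0.4,0,0,0],[-1,-0.4,0,0,0],[-1,-0.4,0,0,0],[-1,-0.3,0,0,0],[-1,0,0,0,0]]}}

```text
clock: 9.6
tool_pos: [0.5207, -0.135, 0.0298]
tool_rot: [0.276, 3.129, -0.0]
force: [0.5, -0.3, -0.5]
opening: 0.463
finger_force: 30.0
```

```bash
python3 w.py
```

```text
local x,y -116.9 4.68 z 0.0298 F local 0.6 -0.2 -0.5 head -0.1757 op 0.4628514463335064 9.6
```

Call:
{"name": "jog_arm", "arguments": {"steps": [[-1,-0.4,0,0,0],[-1,-0.4,0,0,0],[-1,-0.4,0,0,0],[-1,-0.4,0,0,0],[-1,-0.4,0,0,0],[-1,-0.4,0,0,0],[-1,0,0,0,0]]}}

```text
clock: 10.48
tool_pos: [0.5443, -0.1392, 0.0298]
tool_rot: [0.276, 3.129, -0.0]
force: [0.3, -0.8, -0.7]
opening: 0.46
finger_force: 30.0
```

```bash
python3 w.py; python3 -c "
from h import *
S=img('scene',3);T=img('top',3)
cv2.imwrite('pics/d.png',cv2.resize(np.hstack([S[170:250,160:250],T[160:240,285:375]])[:,:,::-1],(800,356),interpolation=cv2.INTER_CUBIC))"
```

```text
local x,y -92.85 4.64 z 0.0298 F local 0.4 -0.8 -0.7 head -0.1758 op 0.4597533905649764 10.475
```

View pics/d.png

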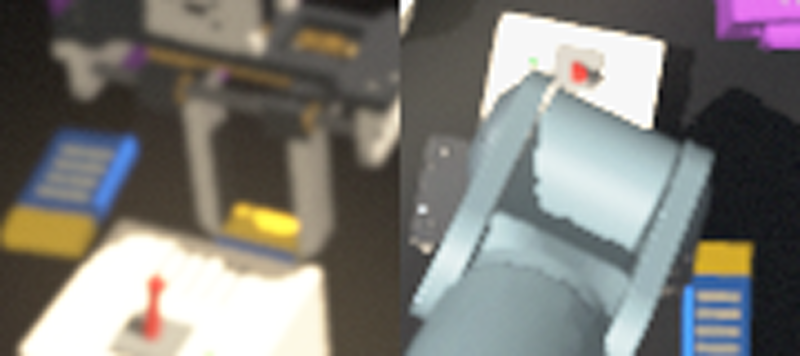

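About 48 mm is inserted, with no resistance. Next I'll release, back off, shut the fingers and lower slightly.

Call:
{"name": "jog_arm", "arguments": {"steps": [[0.4,0,0,0,0],[0.4,0,0,0,0],[0.4,0,0,0,0],[0.4,0,0,0,0],[0.4,1.5,0,0,0],[0.4,1.5,0,0,0],[-1,1.2,0,0,0],[-1,0,0.03,0.75,0]]}}

```text
clock: 11.78
tool_pos: [0.5027, -0.1315, 0.0224]
tool_rot: [0.276, 3.128, -0.001]
force: [-0.2, 0.4, -0.3]
opening: 0.529
finger_force: 0.0
```

Call:
{"name": "jog_arm", "arguments": {"steps": [[-1,0,0,0,0],[-1,0,0,0,0],[-1,0,0,0,0],[-1,0,0,0,0],[-1,0,0,0,0],[-1,0,0,0,0],[-1,0,0,0,0],[-1,0,0,0,0]]}}

```text
clock: 12.78
tool_pos: [0.5028, -0.1315, 0.0223]
tool_rot: [-0.276, -3.129, -0.0]
force: [-0.4, -0.3, 0.3]
opening: 0.005
finger_force: 0.0
```

```bash
python3 w.py
```

```text
local x,y -135.15 5.06 z 0.0223 F local -0.4 -0.4 0.3 head -0.1758 op 0.005095291410681844 12.775
```

Call:
{"name": "jog_arm", "arguments": {"steps": [[-1,-1,0,0,0],[-1,-1,0,0,0],[-1,-0.5,0,0,0],[-1,-0.5,0,0,0],[-1,-0.5,0,0,0],[-1,-0.5,0,0,0],[-1,-0.4,0,0,0],[-1,0,0,0,0]]}}

```text
clock: 13.78
tool_pos: [0.5464, -0.1393, 0.0223]
tool_rot: [0.276, 3.129, -0.0]
force: [0.9, 0.8, 0.9]
opening: 0.002
finger_force: 0.0
```

```bash
python3 w.py; python3 -c "
from h import *
S=img('scene',3)
cv2.imwrite('pics/e.png',cv2.resize(S[190:250,180:260][:,:,::-1],(640,480),interpolation=cv2.INTER_CUBIC))"
```

```text
local x,y -90.78 4.94 z 0.0223 F local 0.7 0.9 0.9 head -0.1757 op 0.002049450833178828 13.775
```

View pics/e.png

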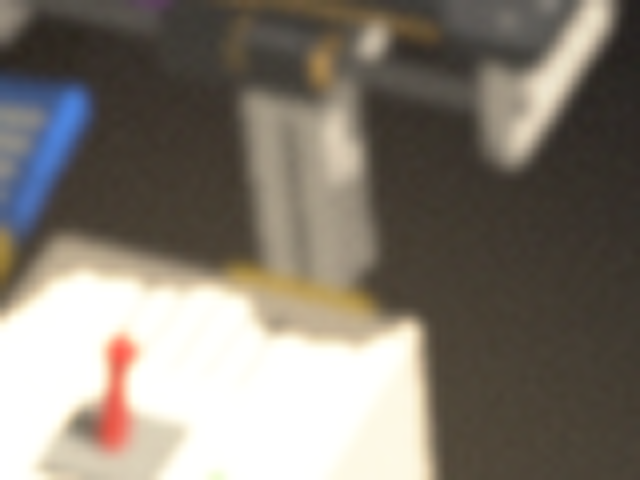

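The tab is going in with only a sliver of yellow visible. I'll push on in small steps until I feel the stop.

Call:
{"name": "jog_arm", "arguments": {"steps": [[-1,-0.25,0,0,0],[-1,-0.25,0,0,0],[-1,-0.2,0,0,0],[-1,0,0,0,0]]}}

```text
clock: 14.42
tool_pos: [0.5532, -0.1405, 0.0223]
tool_rot: [0.276, 3.129, -0.0]
force: [1.1, 0.3, 0.3]
opening: 0.005
finger_force: 0.0
```

```bash
python3 w.py
```

```text
local x,y -83.88 4.89 z 0.0223 F local 1.0 0.5 0.3 head -0.1758 op 0.0050073465776718515 14.425
```

Call:
{"name": "jog_arm", "arguments": {"steps": [[-1,-0.1,0,0,0],[-1,-0.1,0,0,0],[-1,0,0,0,0]]}}

```text
clock: 14.8
tool_pos: [0.5551, -0.1408, 0.0223]
tool_rot: [0.276, 3.129, -0.0]
force: [-0.4, 0.2, 0.4]
opening: 0.006
finger_force: 0.0
```

Call:
{"name": "jog_arm", "arguments": {"steps": [[-1,-0.1,0,0,0],[-1,-0.1,0,0,0],[-1,0,0,0,0]]}}

```text
clock: 15.18
tool_pos: [0.5555, -0.1408, 0.0221]
tool_rot: [-0.275, -3.126, -0.001]
force: [-6.0, 0.8, 4.9]
opening: 0.004
finger_force: 3.2
```

It's against the stop: the TCP stalled at local x of about -81.6 mm with 6 N, which matches the fully home position. I'll back off, rise and check.

Call:
{"name": "jog_arm", "arguments": {"steps": [[-1,1.5,0,0,0],[-1,1.5,0,0,0],[-1,0,-0.5,-3,0],[-1,0,0,-3.1,0],[-1,0,0,0,0]]}}

```text
clock: 15.8
tool_pos: [0.5287, -0.1418, 0.0859]
tool_rot: [0.275, 3.123, -0.004]
force: [0.3, -0.4, -0.6]
opening: 0.004
finger_force: 0.0
```

```bash
python3 w.py; python3 -c "
from h import *
S=img('scene',3);T=img('top',3)
u=(.635,-.1598,-.1736)
p=np.argwhere((T[:,:,0]>150)&(T[:,:,1]<110)&(T[:,:,2]<110))[:,::-1];p=p[(abs(p[:,0]-325)<12)&(abs(p[:,1]-176)<12)]
w=onz('top',p,.087)[:,:2]-u[:2];c,s=np.cos(u[2]),np.sin(u[2])
print(len(p),p.mean(0),'red local',(w@np.array([c,s])).mean()*1e3,(w@np.array([-s,c])).mean()*1e3)
cv2.imwrite('pics/f.png',np.hstack([cv2.resize(S[190:250,170:250],(400,300),interpolation=cv2.INTER_CUBIC),cv2.resize(T[160:220,285:365],(400,300),interpolation=cv2.INTER_CUBIC)])[:,:,::-1])"
```

```text
local x,y -107.79 -0.68 z 0.0859 F local 0.4 -0.3 -0.6 head -0.1759 op 0.004395636333195224 15.8
7 [325.         175.71428571] red local 13.595694445734743 -0.8592234100712082
```

View pics/f.png

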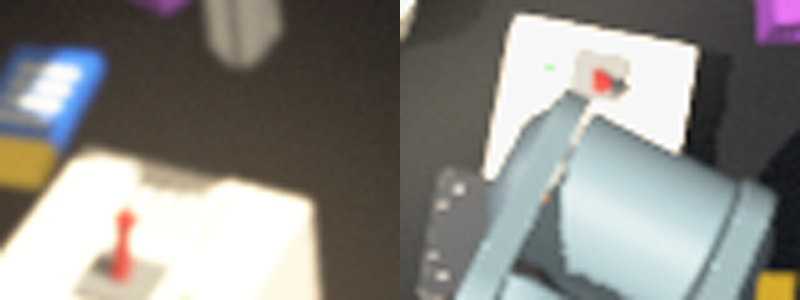

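The tab is now hidden behind the unit in the scene view, as it should be when home. The toggle is at local (13.6, -0.9) mm, so I'll bring the closed fingers up behind it.

Call:
{"name": "jog_arm", "arguments": {"steps": [[-1,-2.4,0,0.15,0],[-1,-2.4,0,0.15,0],[-1,-2.4,0,0,0],[-1,-1.8,0,0,0],[-1,-0.5,0,0,0],[-1,-0.4,0,0,0],[-1,0,0,0,0]]}}

```text
clock: 16.98
tool_pos: [0.6236, -0.1579, 0.08]
tool_rot: [-0.276, -3.129, -0.0]
force: [0.1, 0.8, 0.7]
opening: -0.001
finger_force: 0.0
```

```bash
python3 w.py
```

```text
local x,y -11.56 -0.14 z 0.08 F local -0.1 0.8 0.7 head -0.1758 op -0.0006878622393871127 16.975
```

Call:
{"name": "jog_arm", "arguments": {"steps": [[-1,-0.4,0,-0.2,0],[-1,-0.4,0,0,0],[-1,-0.4,0,0,0],[-1,-0.4,0,0,0],[-1,-0.3,0,0,0],[-1,0,0,0,0]]}}

```text
clock: 17.73
tool_pos: [0.643, -0.1615, 0.0822]
tool_rot: [0.276, 3.129, -0.0]
force: [-0.4, 0.8, 0.5]
opening: 0.005
finger_force: 0.2
```

```bash
python3 w.py
```

```text
local x,y 8.19 -0.25 z 0.0822 F local -0.5 0.7 0.5 head -0.1758 op 0.00465289868580396 17.725
```

Call:
{"name": "jog_arm", "arguments": {"steps": [[-1,-0.3,0,0,0],[-1,-0.2,0,0,0],[-1,-0.1,0,0,0],[-1,0,0,0,0]]}}

```text
clock: 18.23
tool_pos: [0.6486, -0.1625, 0.0821]
tool_rot: [-0.276, -3.129, 0.0]
force: [-1.8, 0.2, 0.4]
opening: 0.01
finger_force: 0.5
```

Call:
{"name": "jog_arm", "arguments": {"steps": [[-1,-0.15,0,0,0],[-1,0,0,0,0]]}}

```text
clock: 18.48
tool_pos: [0.65, -0.1627, 0.0821]
tool_rot: [-0.276, -3.129, -0.0]
force: [-1.6, -0.4, -0.7]
opening: 0.007
finger_force: 0.6
```

Call:
{"name": "jog_arm", "arguments": {"steps": [[-1,-0.15,0,0,0],[-1,0,0,0,0]]}}

```text
clock: 18.73
tool_pos: [0.6515, -0.1629, 0.0821]
tool_rot: [-0.276, -3.129, -0.0]
force: [-1.1, 0.3, -0.8]
opening: 0.007
finger_force: 0.6
```

Call:
{"name": "jog_arm", "arguments": {"steps": [[-1,-0.15,0,0,0],[-1,0,0,0,0]]}}

```text
clock: 18.98
tool_pos: [0.6529, -0.1631, 0.0821]
tool_rot: [-0.276, -3.129, -0.0]
force: [-1.9, 1.2, -0.5]
opening: 0.0
finger_force: 0.9
```

Call:
{"name": "jog_arm", "arguments": {"steps": [[-1,-0.15,0,0,0],[-1,0,0,0,0]]}}

```text
clock: 19.23
tool_pos: [0.6534, -0.1631, 0.0819]
tool_rot: [-0.275, -3.126, -0.001]
force: [-6.0, 0.6, 1.5]
opening: 0.006
finger_force: 2.8
```

Call:
{"name": "jog_arm", "arguments": {"steps": [[-1,-0.1,0,0,0],[-1,0,0,0,0]]}}

```text
clock: 19.48
tool_pos: [0.6536, -0.1632, 0.0818]
tool_rot: [-0.275, -3.124, -0.001]
force: [-8.3, 1.5, 3.0]
opening: 0.003
finger_force: 4.1
```

The toggle is at its end stop, with force rising to 8 N and no further motion. I'll retreat and check both results numerically.

Call:
{"name": "jog_arm", "arguments": {"steps": [[-1,1,0,0,0],[-1,2,0,0,0],[-1,3,0,-3,0],[-1,4,2,-4,0],[-1,3,4,-3,0],[-1,0,5,-3,0],[-1,0,6,0,0],[-1,0,6,0,0]]}}

```text
clock: 20.48
tool_pos: [0.5688, 0.0871, 0.214]
tool_rot: [0.276, 3.124, 0.001]
force: [0.4, -0.2, -0.2]
opening: 0.004
finger_force: 0.0
```

Call:
{"name": "jog_arm", "arguments": {"steps": [[-1,0,6,0,0],[-1,0,6,0,0],[-1,0,0,0,0]]}}

```text
clock: 20.85
tool_pos: [0.5891, 0.2072, 0.2128]
tool_rot: [0.268, 3.127, 0.002]
force: [-0.4, -0.4, -0.2]
opening: 0.006
finger_force: 0.0
```

```bash
python3 w.py; python3 - <<'E'
from h import *
T=img('top',6).astype(float);u=np.array([.6351,-.1598,-.1736]);c,s=np.cos(u[2]),np.sin(u[2])
def loc(m,z,roi):
    p=np.argwhere(m)[:,::-1];p=p[(p[:,0]>roi[0])&(p[:,0]<roi[1])&(p[:,1]>roi[2])&(p[:,1]<roi[3])]
    w=onz('top',p,z)[:,:2]-u[:2]; l=np.c_[w@[c,s],w@[-s,c]]*1e3; print(len(p),l.mean(0).round(1),l.min(0).round(1),l.max(0).round(1))
r,g,b=T[:,:,0],T[:,:,1],T[:,:,2]
print('red');loc((r>150)&(g<110)&(b<110),.087,(313,337,164,188))
print('orange/yellow');loc((r-b>70),.035,(298,340,192,220)); print('yellow');loc((r-b>70)&(g>.85*r),.034,(298,340,192,220))
for l in range(-100,-44,3):
    q=proj('top',place([l/1e3,.005,.034],*u))[0]; print(l,T[int(round(q[1])),int(round(q[0]))].round().tolist(),end=' ')
# bystanders: change against first picture
T0=cv2.imread('pics/top0.png')[:,:,::-1].astype(float); d=np.abs(T-T0).max(2)
for n,(x,y,R_) in dict(disp=(212,185,20),cup=(276,157,14),box=(401,223,16),key=(141,208,14),B=(356,229,14)).items():
    print(n,(d[y-R_:y+R_,x-R_:x+R_]>50).sum(),end=' ')
E
```

```text
local x,y -108.61 353.57 z 0.2128 F local -0.4 -0.4 -0.2 head -0.1707 op 0.005937848749317483 20.85
red
12 [24.8 -0.7] [18.  -4.3] [34.   2.9]
orange/yellow
160 [-61.2   4. ] [-75.6 -26. ] [-48.4  34.1]
yellow
52 [-60.4 -11.7] [-73.5 -24.5] [-48.7  -2.5]
-100 [33.0, 33.0, 34.0] -97 [34.0, 33.0, 34.0] -94 [35.0, 34.0, 35.0] -91 [37.0, 35.0, 34.0] -88 [40.0, 38.0, 39.0] -85 [39.0, 38.0, 36.0] -82 [40.0, 38.0, 35.0] -79 [41.0, 40.0, 39.0] -76 [107.0, 91.0, 41.0] -73 [187.0, 154.0, 51.0] -70 [214.0, 177.0, 54.0] -67 [214.0, 176.0, 56.0] -64 [215.0, 152.0, 55.0] -61 [220.0, 126.0, 53.0] -58 [220.0, 126.0, 53.0] -55 [224.0, 124.0, 55.0] -52 [224.0, 124.0, 56.0] -49 [223.0, 158.0, 106.0] -46 [247.0, 246.0, 237.0] disp 902 cup 75 box 0 key 96 B 0
```

The tab stands out about 11 mm, which is home to within the picture's accuracy, and the toggle's red has moved to the back. The retreat stayed high and felt no contact, so I'm handing the job in.

```bash
python3 -c "
from rig import env
print(env.close_job())"
```

```text
the job is handed in; nothing more can be done
None
```

The cartridge is in the slot against its stop (pushed with about 6 N), the toggle was then flipped on to its end stop, and the job was handed in at about 21 s; the final picture didn't fully confirm the dispenser, cup and key holder (changed pixels there, probably the arm and its shadow), but the arm felt no contact on its way out.

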